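Change over the pull-out trays on a dispensing bench

ROBOT

A 6-joint arm with a two-finger parallel gripper is mounted at the origin on the work surface. World frame = base frame: x ahead of the robot, y to its left, z up, the work surface at z = 0. Lengths are in m, angles in rad, forces in N, time in s.
With the tool pointing down it reaches from about 0.425 to 0.95 m from the base axis. Payload 3.5 kg.
Tool frame: the origin (TCP) lies on the front face of the gripper's body, between the roots of the fingers; the fingertips stand 73 mm ahead of it and the grasp point (between the pads) lies 54 mm ahead of it; z points along the fingers, y is the line along which they close (so a half turn about z gives the same grasp; the last joint's range is limited). The gripper opens to 85 mm and grips with 20 to 120 N. Pads are 22 mm wide; open, the fingers measure 114 mm over their backs; the gripper's body (76 mm by 85 mm) begins 54 mm behind the grasp point. The pads swing forward as they close: fully open they stand 13 mm farther back than shut.
Start: joints at [1.185, 0.286, 1.577, -0, 1.279, -0.15], TCP at [0.158, 0.656, 0.304] pointing down, gripper open.
Joint ranges: [-2.77, 2.77], [-0.9, 2.22], [0.21, 2.48], [-1.53, 4.67], [0.24, 2.81], [-2.84, 2.84]. Speed limits (rad/s): [2.79, 2.79, 3.14, 3.14, 3.14, 3.14].

INTERFACE

Orientations are given as a rotation vector (axis times angle).
In Python, from workcell import get_state, snapshot, get_calibration, job_done, outline_of, spot_point gives the robot as it stands.
- The arm moves only by the tool move_arm, never from a script. Its argument "motion" is a list of rows, each an object with "grip": the closure, from 0 (fully open) to 1 (shut); "slide": the shift along the tool's x, y, z in units of 40 mm (1.0 is 40 mm), a list of three; "angular": the turn, a rotation vector about the tool's x, y, z in units of pi/2 rad (1.0 is pi/2 rad), a list of three. In form: [{"grip": grip, "slide": [dx, dy, dz], "angular": [rx, ry, rz]}, ...]. A call has exactly 5 rows; each row shifts and turns the commanded pose from where the row before left it, along the tool's axes as they then stand; what a row does not reach is not made up. A row lasts 1/10 s, in which the tool goes at most 50 mm and 8.59 degrees, less where a joint would pass 70% of its speed; a pose out of reach is approached as far as the arm can. A call with a number of a shift or a turn outside -1 to 1 is refused whole. A call with a gripper value outside its range is refused whole. The fingers move at their own pace and stop on an object; "newtons" is the grip in N (left out, the last holds). Time passes only in rows, so rows that do not move let the fingers close, or fill a call up. It gives the time, the measured TCP pose, the force, the opening and the grip force at its end, in the units of the state.
- get_state(): the state, without advancing time (a new reading comes with each control period).
- snapshot(name): name is "scene" or "top" or "wrist"; returns (picture, depth): 420x560x3 uint8, red, green, blue; 420x560 float32, m along the optical axis (not along the pixel's ray), 0 where there is no reading.
- get_calibration(name): a dict with "camera_matrix" (3x3 intrinsics, pixels), "k1" (the pictures are not rectified: a ray, as slopes to the right and down, at radius r is drawn at 1 + k1 r^2 times it, then the intrinsics apply), "world_from_camera" (4x4, takes a point from camera to world coordinates). Camera axes: x right, y down, z forward; pixel columns grow to the right and rows downward; lengths in m; the calibration is good to about 2 mm. A picture is of the moment at which its call begins: read the wrist's pose just before it. get_calibration takes no time and is no camera call; for the wrist camera it gives the pose at the moment of the call.
- job_done(): hands the job in; it is judged then, once.
Trained networks look in the newest picture that a camera, given by its name, has taken for a name from the list of things; names that differ only in an ending like _2 or _b are one class to them, and where a whole thing is asked for, a point or a joint stands for the part that bears it (a point fixed in the world has none). Each returns a list of dicts, best first, with "confidence" (0 to 1); they miss things now and then, are a little off and sometimes report something else, mostly with a low value. They report only what shows in the picture. A call takes as long as a camera call. They do not tell look-alikes from the thing itself.
- outline_of(label, camera): "pixels" (420x560 bool, what is visible of it) and "rect" ([left, top, right, bottom] in pixels, round what is visible of it).
- spot_point(label, camera): "pixel" ([row, column] in pixels: a listed point, or the origin of a listed thing).
The state is a dict: "clock": time; "qpos": joint angles; "dq": joint speeds; "joint_torque": joint torques, N m; "ee_pos": TCP position; "tcp_rot": TCP orientation; "contact_force": force on the tool from outside, world axes, zero at the start; "moment": the same for the moment, N m; "width": finger opening in m; "finger_force": force on a finger pad.
Only numpy, scipy, OpenCV 4.12 (cv2) and the standard library are available. Lean on these libraries where they do the work, as an engineer would, in place of code of your own. Each camera call takes 0.05 s, during which the arm holds its last target. There are 200 camera calls.

TASK

First push the tray that was left standing out (the one with the squat white tub) fully home into the rack. Then hook a fingertip behind the front lip of the tray that holds the narrow-necked brown bottle and draw it out to its stop, gripping nothing. Do not touch, tip or lift the vessels in the trays, and leave the third tray and everything else on the bench as it is; finish clear of everything.

Things in the scene. Friction and masses are not known exactly. Their poses are not given: they have to be found in the camera images.
- tray_a (a joint): travel of the tray that holds the bottle, in m: 0 = fully home in the rack, 0.11 = drawn out against its stop, towards the robot. Slides with about 2 N of friction plus 8 N per m/s, stays where it is left; firm stops at both ends. It starts 0 to 15 mm out.
- tray_b (a joint): travel of the tray that holds the tub, the one left standing out, in m: 0 = fully home in the rack, 0.11 = drawn out against its stop, towards the robot. Slides with about 2 N of friction plus 8 N per m/s, stays where it is left; firm stops at both ends. It starts 50 to 90 mm out.
- tray_c (a joint): travel of the tray that holds the beaker, in m: 0 = fully home in the rack, 0.11 = drawn out against its stop, towards the robot. Slides with about 2 N of friction plus 8 N per m/s, stays where it is left; firm stops at both ends. It starts 0 to 8 mm out.
- lip_a (a point): the upright front panel (lip) of the bottle's tray; origin: middle of the panel's top edge, on its front face, 54 mm above the bench; x points into the rack (away from the robot, level), y along the panel, z up. Panel 92 mm wide, 8 mm thick (rear face at x = 8 mm), 44 mm high. Behind it the tray floor, 40 mm below the top edge, is clear from x = 8 to 65 mm, 86 mm wide.
- lip_b (a point): the same on the tub's tray; same origin, axes and sizes.
- rack: low aluminium rack, 350 mm wide (y), 190 deep (x), three grey plastic trays side by side at 112 mm pitch, order varies; rails 22 mm high. Origin on the bench below the middle tray's front face when home; x points into the rack. Trays 190 mm deep, 92 wide, floor 14 mm above the bench, side walls to 26 mm, an 8 mm high cross rib 65 mm behind the front face; the vessel stands beyond it.
- bottle: small brown glass bottle with a narrow neck and screw cap, 40 mm across, 75 mm high, standing in its tray; origin at the centre of its underside, z up.
- tub: squat white tub with a lid, 50 mm across, 45 mm high, standing in its tray; origin at the centre of its underside.
- beaker: open glass beaker, 50 mm across, 60 mm high, standing in its tray; origin at the centre of its underside.
- mortar: bystander: white porcelain bowl, 96 mm across, 55 mm high, on the bench left of the rack; origin at the centre of its underside.
- jar: bystander: small brown jar, 44 mm across, 60 mm high, left of the rack; origin at the centre of its underside.
- flask: bystander: larger brown bottle, 64 mm across, 100 mm high, right of the rack; origin at the centre of its underside.
- spatula: bystander: spatula about 180 mm long lying on the bench right of the rack; origin at its middle.
There are look-alikes about, which are no part of the job. What is shaped like the beaker but green or purple is not meant.

How it is judged:
On the way, in this order (a step that is already met when the one before it is completed fails the run):
1. the tub's tray is pushed fully home (within 6 mm) while the bottle's tray is still in (under 30 mm out) (value of joint tray_b below 0.006 m and value of joint tray_a below 0.03 m), for 0.2 s.
2. a finger pulls on the rear half of the front panel (tray_a_c0) of the bottle's tray as it comes out (over 40 mm) (value of joint tray_a above 0.04 m and contact force between the fingers and tray_a_c0 above 0.3 N), for 0.08 s.
At the end, for the whole second after the job is handed in: The bottle's tray is out to its stop (within 7 mm), the tub's tray fully home (within 6 mm), the beaker's tray still in (under 20 mm out), all at rest, and bottle, tub and beaker stand upright (within 0.2 rad) on their tray floors (value of joint tray_a above 0.103 m and value of joint tray_b below 0.006 m and value of joint tray_c below 0.02 m and velocity of joint tray_a below 0.005 m/s and angle between each of bottle, tub, beaker's own z axis and vertical below 0.2 rad and height (world z) of bottle between 0.008 and 0.024 m and height (world z) of tub between 0.008 and 0.024 m and height (world z) of beaker between 0.008 and 0.024 m and linear speed of bottle below 0.02 m/s); the robot touches nothing.
It fails at once if a tray's front panel is gripped: fingers press on its front half (_c1) and rear half (_c0) at once (over 1 N each) ((contact force between the fingers and tray_a_c0 above 1 N and contact force between the fingers and tray_a_c1 above 1 N) or (contact force between the fingers and tray_b_c0 above 1 N and contact force between the fingers and tray_b_c1 above 1 N)).
It fails at once if the robot touches a vessel in the trays (over 1 N) (contact force between any of the fingers, the arm and bottle above 1 N or contact force between any of the fingers, the arm and tub above 1 N or contact force between any of the fingers, the arm and beaker above 1 N).
It fails at once if a vessel is tipped (over 0.5 rad) or lifted (its base over 45 mm above the bench; it stands at 14 mm) (angle between any of bottle, tub, beaker's own z axis and vertical above 0.5 rad or height (world z) of any of bottle, tub, beaker above 0.045 m).
It fails at once if the beaker's tray is drawn out (over 25 mm) (value of joint tray_c above 0.025 m).
It fails at once if a bystander on the bench is moved (over 20 mm) (distance of any of mortar, jar, flask, spatula from where it was at the start of the episode above 0.02 m).
It also fails if it takes over 43 s, if anything falls off the work surface, if the arm or the gripper's body presses on something with over 40 N, if the wrist force passes 120 N, or if a joint passes its speed limit or range.

## Working session

There is one attempt and no reset: what is moved stays moved. The work goes in short steps, Python scripts to look and compute and a tool call to move; the robot and the scene stay as the last step left them, time stands still between calls to the robot, and variables do not carry over. Pictures are saved under pics/ and viewed, at most 10 in all, crops included, and the job is handed in when it is done.

Besides the shell and the picture viewer there is one more tool, called as name([rows], argument=value, ...), one row to a line, values as JSON. move_arm: Moves the arm, as the interface text tells. Its arguments: {"type":"object","properties":{"motion":{"type":"array","items":{"type":"object","properties":{"grip":{"type":"number"},"slide":{"type":"array","items":{"type":"number"}},"angular":{"type":"array","items":{"type":"number"}}}}},"newtons":{"type":"number"}},"required":["motion"]}

```bash
mkdir -p pics; cat > h.py <<'E'
import numpy as np, cv2
from workcell import *
def ray(cam,rc):
    c=get_calibration(cam);K=np.array(c["camera_matrix"]);k=c["k1"]
    d=cv2.undistortPoints(np.array([[[rc[1],rc[0]]]],float),K,np.array([k,0,0,0.]))[0,0]
    # model: distorted = u*(1+k r^2)
    T=np.array(c["world_from_camera"]);return T,np.array([d[0],d[1],1.])
def at_depth(cam,rc,D):
    T,d=ray(cam,rc);r,c=int(round(rc[0])),int(round(rc[1]))
    w=D[max(r-1,0):r+2,max(c-1,0):c+2];w=w[w>0]
    return T[:3,:3]@(d*np.median(w))+T[:3,3] if w.size else None
def at_z(cam,rc,z):
    T,d=ray(cam,rc);v=T[:3,:3]@d;return T[:3,3]+v*(z-T[2,3])/v[2]
E
python3 - <<'E'
from h import *
s=get_state();print(s["clock"],s["ee_pos"],s["tcp_rot"],s["width"])
for cam in("top","scene"):
    p,D=snapshot(cam);cv2.imwrite(f"pics/{cam}0.png",p[:,:,::-1])
    for n,z in(("lip_a",.054),("lip_b",.054),("rack",0),("bottle",.014),("tub",.014),("beaker",.014),("mortar",0),("flask",0)):
        for o in spot_point(n,cam)[:2]:
            print(cam,n,round(o["confidence"],2),np.round(o["pixel"]),at_z(cam,o["pixel"],z).round(4),at_depth(cam,o["pixel"],D))
E
```

```text
0.0 [0.15746411 0.65588177 0.302529  ] [-0.36943851 -3.11915843  0.00357694] 0.08539111353143052
top lip_a 0.89 [263. 313.] [ 0.5011 -0.0337  0.054 ] [ 0.50111237 -0.03395625  0.0507729 ]
top lip_a 0.87 [213. 371.] [ 0.5959 -0.1425  0.054 ] [ 0.60046474 -0.15023787  0.01581096]
top lip_b 0.89 [263. 313.] [ 0.5011 -0.0337  0.054 ] [ 0.50111237 -0.03395625  0.0507729 ]
top lip_b 0.87 [213. 371.] [ 0.5959 -0.1425  0.054 ] [ 0.60046474 -0.15023787  0.01581096]
top bottle 0.7 [151. 344.] [ 0.724  -0.0998  0.014 ] [ 0.71222751 -0.0927968   0.06124432]
top tub 0.86 [190. 301.] [ 0.6445 -0.0134  0.014 ] [ 0.637042   -0.01081217  0.0590389 ]
top tub 0.23 [162. 237.] [0.6995 0.1139 0.014 ] [0.69855606 0.11360562 0.01827175]
top beaker 0.91 [138. 167.] [0.748  0.2532 0.014 ] [0.75038691 0.25513145 0.00514388]
top beaker 0.91 [173. 116.] [0.6755 0.3526 0.014 ] [0.66683926 0.33828196 0.05753109]
top mortar 0.9 [258. 176.] [0.5101 0.23   0.    ] [0.5099938  0.22885135 0.00593657]
top mortar 0.27 [193. 182.] [0.638  0.2237 0.    ] [0.62873999 0.21246231 0.05901119]
top flask 0.93 [152. 418.] [ 0.72
[... 448 characters left out ...]
.] [ 0.5979 -0.1319  0.054 ] [ 0.5952988  -0.13170007  0.05048846]
scene rack 0.18 [304. 241.] [ 0.7136 -0.1066  0.    ] [ 0.73973071 -0.1111869   0.0477149 ]
scene bottle 0.68 [302. 239.] [ 0.7159 -0.1089  0.014 ] [ 0.73897963 -0.11284786  0.05563538]
scene tub 0.82 [256. 272.] [ 0.6416 -0.0194  0.014 ] [ 0.65905337 -0.0251735   0.04073218]
scene beaker 0.84 [256. 347.] [0.6939 0.1175 0.014 ] [0.70778303 0.10811004 0.03772457]
scene beaker 0.73 [177. 285.] [0.4532 0.0803 0.014 ] [0.45617614 0.07912184 0.01730105]
scene mortar 0.85 [184. 355.] [0.5173 0.2252 0.    ] [0.54758205 0.20518039 0.03755472]
scene flask 0.87 [333. 169.] [ 0.7242 -0.2449 -0.    ] [ 0.75376452 -0.24016855  0.05544456]
```

View pics/top0.png

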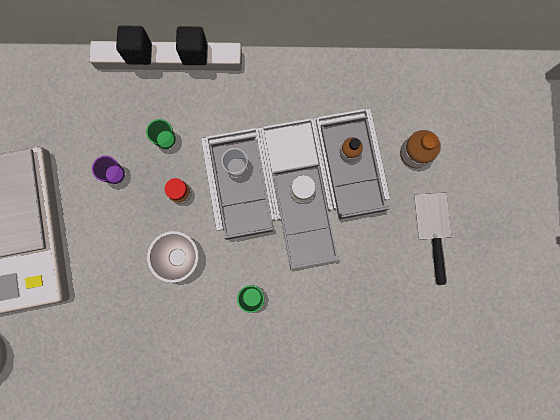

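View pics/scene0.png

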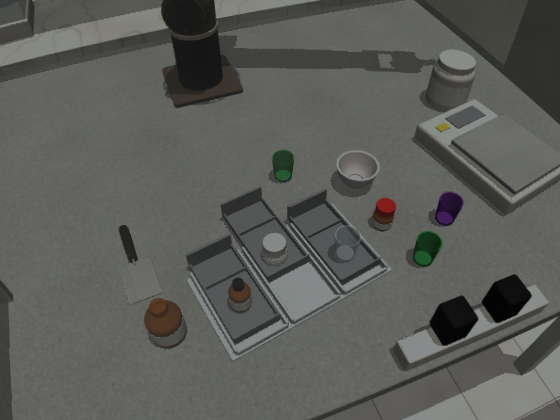

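```bash
python3 - <<'E'
from h import *
p,D=snapshot("top")
T,_=ray("top",(0,0));print(T.round(3))
R,C=np.mgrid[0:420,0:560]
c=get_calibration("top");K=np.array(c["camera_matrix"])
u=cv2.undistortPoints(np.stack([C.ravel(),R.ravel()],-1)[:,None].astype(float),K,np.array([c["k1"],0,0,0.]))[:,0]
P=np.c_[u,np.ones(len(u))]*D.ravel()[:,None]
W=P@T[:3,:3].T+T[:3,3]
for z0,z1 in((.046,.060),):
    m=(W[:,2]>z0)&(W[:,2]<z1)&(D.ravel()>0)&(W[:,0]<.66)&(W[:,0]>.45)&(W[:,1]<.15)&(W[:,1]>-.25)
    n,l,st,ce=cv2.connectedComponentsWithStats(m.reshape(420,560).astype(np.uint8))
    for i in range(1,n):
        if st[i,4]>15:
            q=W[(l==i).ravel()];(cx,w,a)=cv2.minAreaRect((q[:,:2]*1000).astype(np.float32));print(st[i],cx,w,a,q[:,2].mean(), q[:,:2].min(0),q[:,:2].max(0))
E
```

```text
[[ 0.007 -0.992  0.129  0.488]
 [-1.    -0.009 -0.01   0.041]
 [ 0.011 -0.129 -0.992  0.962]
 [ 0.     0.     0.     1.   ]]
[292 178  24  22 307] (640.7633056640625, -15.344610214233398) (38.22764205932617, 43.28194046020508) 0.262658029794693 0.05789505690229762 [ 0.62164799 -0.0369751 ] [0.65989852 0.0063132 ]
[341 204  49  14 221] (600.6306762695312, -132.11196899414062) (8.458751678466797, 92.20813751220703) 10.858590126037598 0.05219927689977187 [ 0.58806967 -0.17753537] [ 0.6126995  -0.08624731]
[224 225  49  13 226] (558.8612670898438, 87.92079162597656) (8.272455215454102, 91.80072784423828) 10.835535049438477 0.05225899142450529 [0.54818805 0.04311107] [0.57127809 0.13264987]
[290 256  50  13 216] (503.8445129394531, -36.64772033691406) (7.8974528312683105, 92.14153289794922) 10.820809364318848 0.0521731094162737 [ 0.49179189 -0.08219808] [0.51456331 0.0092335 ]
```

The top picture shows the tub's tray standing out in the middle (lip near row 263, col 313). The bottle's tray is on the right (lip at 211, 365) and the beaker's on the left (lip at 231, 248). The depth fit gives 92 × 8 mm lips and a rack yaw of 10.8°. The tub's tray is about 77 mm out.

move_arm([
  {"grip":1,"slide":[0,0,0],"angular":[0,0,-0.09]},
  {"grip":1,"slide":[0,0,0],"angular":[0,0,-0.09]},
  {"grip":1,"slide":[0,0,0],"angular":[0,0,-0.09]},
  {"grip":1,"slide":[-0.75,-1,0],"angular":[0,0,0]},
  {"grip":1,"slide":[-0.75,-1,0],"angular":[0,0,0]},
], newtons=20)

```text
clock: 1.45
ee_pos: [0.2313, 0.5887, 0.3038]
tcp_rot: [-0.301, 3.127, 0.0]
contact_force: [0.3, 1.1, -0.3]
width: 0.012
finger_force: 0.0
```

```bash
cat >> h.py <<'E'
from scipy.spatial.transform import Rotation as Ro
a=np.radians(10.84)
def st():
    s=get_state();x,y,z=s["ee_pos"];R=Ro.from_rotvec(s["tcp_rot"]).as_matrix()
    f=s["contact_force"]
    print("t",round(s["clock"],2),"u %.4f v %.4f z %.4f"%(x*np.cos(a)+y*np.sin(a),-x*np.sin(a)+y*np.cos(a),z),"yaw(tool y)-90",np.degrees(np.arctan2(R[1,1],R[0,1])).round(2)-90,"z",R[:,2].round(3),"Fu,v,z",np.round([f[0]*np.cos(a)+f[1]*np.sin(a),-f[0]*np.sin(a)+f[1]*np.cos(a),f[2]],2),"w",round(s["width"],3))
E
python3 -c "from h import *;st()"
```

```text
t 1.45 u 0.3379 v 0.5347 z 0.3038 yaw(tool y)-90 10.980000000000004 z [ 0.  0. -1.] Fu,v,z [ 0.47  1.07 -0.35] w 0.012
```

move_arm([
  {"grip":1,"slide":[-0.7,-1,0],"angular":[0,0,0]},
  {"grip":1,"slide":[-0.7,-1,0],"angular":[0,0,0]},
  {"grip":1,"slide":[-0.7,-1,0],"angular":[0,0,0]},
  {"grip":1,"slide":[-0.7,-1,0],"angular":[0,0,0]},
  {"grip":1,"slide":[0,-1,0],"angular":[0,0,0]},
])

```text
clock: 1.95
ee_pos: [0.3819, 0.4118, 0.3043]
tcp_rot: [-0.292, 3.126, 0.001]
contact_force: [0.7, 1.1, 0.2]
width: 0.0
finger_force: 0.0
```

move_arm([
  {"grip":1,"slide":[0,-1,0],"angular":[0,0,0]},
  {"grip":1,"slide":[0,-1,0],"angular":[0,0,0]},
  {"grip":1,"slide":[0,-1,0],"angular":[0,0,0]},
  {"grip":1,"slide":[0,-1,0],"angular":[0,0,0]},
  {"grip":1,"slide":[0,-1,0],"angular":[0,0,0]},
])

```text
clock: 2.45
ee_pos: [0.4165, 0.2155, 0.3042]
tcp_rot: [-0.296, 3.127, 0.0]
contact_force: [-0.0, -0.1, -0.9]
width: 0.0002
finger_force: 0.0
```

move_arm([
  {"grip":1,"slide":[0,-1,0.5],"angular":[0,0,0]},
  {"grip":1,"slide":[0,-1,0.5],"angular":[0,0,0]},
  {"grip":1,"slide":[0,-1,0.5],"angular":[0,0,0]},
  {"grip":1,"slide":[0,-1,0.5],"angular":[0,0,0]},
  {"grip":1,"slide":[0,-1,0.5],"angular":[0,0,0]},
])

```text
clock: 2.95
ee_pos: [0.4541, 0.0189, 0.2037]
tcp_rot: [-0.295, 3.126, -0.001]
contact_force: [0.1, -0.1, 1.2]
width: 0.0003
finger_force: 0.0
```

```bash
python3 -c "from h import *;st()"
```

```text
t 2.95 u 0.4495 v -0.0669 z 0.2037 yaw(tool y)-90 10.790000000000006 z [ 0.002 -0.    -1.   ] Fu,v,z [ 0.1  -0.12  1.16] w 0.0
```

move_arm([
  {"grip":1,"slide":[0,-0.8,0.5],"angular":[0,0,0]},
  {"grip":1,"slide":[0,-0.8,0.5],"angular":[0,0,0]},
  {"grip":1,"slide":[0,0,0.8],"angular":[0,0,0]},
  {"grip":1,"slide":[0,0,0.6],"angular":[0,0,0]},
  {"grip":1,"slide":[0,0,0],"angular":[0,0,0]},
])

```text
clock: 3.45
ee_pos: [0.4635, -0.042, 0.1048]
tcp_rot: [0.293, -3.121, -0.005]
contact_force: [-0.3, -0.1, 0.0]
width: 0.0
finger_force: 0.0
```

```bash
python3 - <<'E'
from h import *
st()
p,D=snapshot("scene");cv2.imwrite("pics/s1.png",cv2.resize(p[100:300,140:400,::-1],None,fx=3,fy=3))
E
```

```text
t 3.45 u 0.4473 v -0.1284 z 0.1048 yaw(tool y)-90 10.730000000000004 z [-0.007  0.002 -1.   ] Fu,v,z [-0.27 -0.06  0.  ] w 0.0
```

View pics/s1.png

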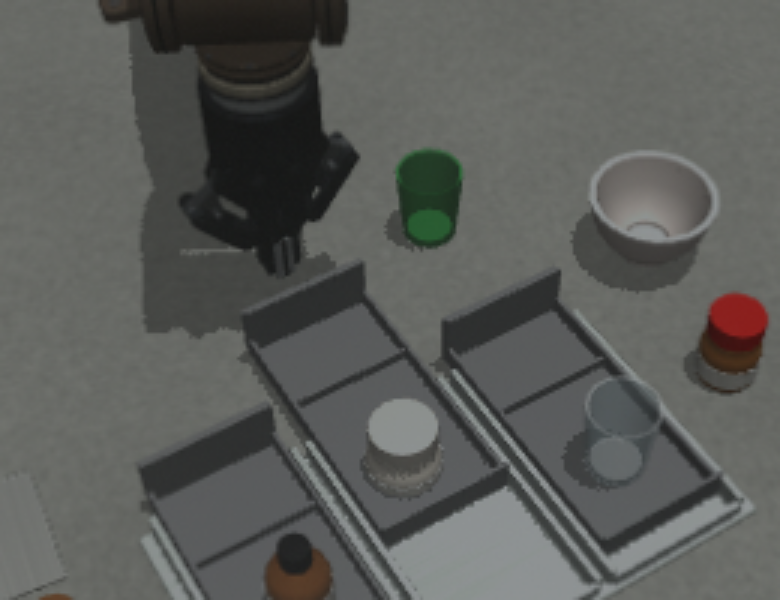

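The closed fingertips (row 255, col 280 of the crop) are in front of the tub tray's lip and clear of it, so I'll push gently.

move_arm([
  {"grip":1,"slide":[-0.25,0,0],"angular":[0,0,0]},
  {"grip":1,"slide":[-0.25,0,0],"angular":[0,0,0]},
  {"grip":1,"slide":[-0.2,0,0],"angular":[0,0,0]},
  {"grip":1,"slide":[-0.2,0,0],"angular":[0,0,0]},
  {"grip":1,"slide":[-0.2,0,0],"angular":[0,0,0]},
])

```text
clock: 4.0
ee_pos: [0.51, -0.0339, 0.1085]
tcp_rot: [-0.296, 3.127, -0.0]
contact_force: [-2.3, -1.4, 1.8]
width: -0.0
finger_force: 1.3
```

```bash
python3 -c "from h import *;st()"
```

```text
t 4.0 u 0.4945 v -0.1292 z 0.1085 yaw(tool y)-90 10.819999999999993 z [ 0. -0. -1.] Fu,v,z [-2.56 -0.91  1.75] w -0.0
```

move_arm([
  {"grip":1,"slide":[-0.25,0,0],"angular":[0,0,0]},
  {"grip":1,"slide":[-0.25,0,0],"angular":[0,0,0]},
  {"grip":1,"slide":[-0.25,0,0],"angular":[0,0,0]},
  {"grip":1,"slide":[-0.25,0,0],"angular":[0,0,0]},
  {"grip":1,"slide":[-0.25,0,0],"angular":[0,0,0]},
])

```text
clock: 4.5
ee_pos: [0.559, -0.0244, 0.1078]
tcp_rot: [0.295, -3.127, -0.001]
contact_force: [-3.0, 0.3, 1.7]
width: -0.0001
finger_force: 1.4
```

```bash
python3 -c "from h import *;st()"
```

```text
t 4.5 u 0.5444 v -0.1291 z 0.1078 yaw(tool y)-90 10.790000000000006 z [-0.  0. -1.] Fu,v,z [-2.88  0.83  1.69] w -0.0
```

move_arm([
  {"grip":1,"slide":[-0.1,0,0],"angular":[0,0,0]},
  {"grip":1,"slide":[-0.1,0,0],"angular":[0,0,0]},
  {"grip":1,"slide":[-0.08,0,0],"angular":[0,0,0]},
  {"grip":1,"slide":[-0.05,0,0],"angular":[0,0,0]},
  {"grip":1,"slide":[0,0,0],"angular":[0,0,0]},
])

```text
clock: 5.0
ee_pos: [0.5704, -0.0224, 0.1078]
tcp_rot: [0.296, -3.124, -0.0]
contact_force: [-4.8, -0.9, 3.3]
width: 0.0001
finger_force: 2.6
```

```bash
python3 -c "from h import *;st()"
```

```text
t 5.0 u 0.5560 v -0.1293 z 0.1078 yaw(tool y)-90 10.810000000000002 z [-0.003 -0.    -1.   ] Fu,v,z [-4.9  -0.03  3.32] w 0.0
```

move_arm([
  {"grip":1,"slide":[-0.06,0,0],"angular":[0,0,0]},
  {"grip":1,"slide":[-0.06,0,0],"angular":[0,0,0]},
  {"grip":1,"slide":[-0.06,0,0],"angular":[0,0,0]},
  {"grip":1,"slide":[0,0,0],"angular":[0,0,0]},
  {"grip":1,"slide":[0,0,0],"angular":[0,0,0]},
])

```text
clock: 5.5
ee_pos: [0.5719, -0.0222, 0.1077]
tcp_rot: [0.298, -3.104, -0.0]
contact_force: [-26.6, -6.7, 20.8]
width: -0.0002
finger_force: 13.8
```

```bash
python3 -c "from h import *;st()"
```

```text
t 5.5 u 0.5575 v -0.1294 z 0.1077 yaw(tool y)-90 10.950000000000003 z [-0.024 -0.002 -1.   ] Fu,v,z [-27.36  -1.56  20.78] w -0.0
```

move_arm([
  {"grip":1,"slide":[0.4,0,0],"angular":[0,0,0]},
  {"grip":1,"slide":[0.5,0,0],"angular":[0,0,0]},
  {"grip":1,"slide":[0,0,-1],"angular":[0,0,0]},
  {"grip":1,"slide":[0,0,-1],"angular":[0,0,0]},
  {"grip":1,"slide":[0,-0.8,0],"angular":[0,0,0]},
])

```text
clock: 6.0
ee_pos: [0.5522, -0.0582, 0.1947]
tcp_rot: [-0.299, 3.114, -0.006]
contact_force: [0.6, -0.6, 0.7]
width: 0.0002
finger_force: 0.0
```

move_arm([
  {"grip":1,"slide":[0.5,-0.8,0],"angular":[0,0,0]},
  {"grip":1,"slide":[1,-0.8,0],"angular":[0,0,0]},
  {"grip":1,"slide":[0,-0.4,0],"angular":[0,0,0]},
  {"grip":1,"slide":[0,0,0],"angular":[0,0,0]},
  {"grip":1,"slide":[0,0,0],"angular":[0,0,0]},
])

```text
clock: 6.5
ee_pos: [0.5065, -0.148, 0.1883]
tcp_rot: [-0.294, 3.126, -0.0]
contact_force: [-0.1, 0.8, 0.4]
width: 0.0001
finger_force: 0.0
```

```bash
cat >> h.py <<'E'
def panels(cam):
    p,D=snapshot(cam);c=get_calibration(cam);K=np.array(c["camera_matrix"]);T=np.array(c["world_from_camera"])
    R,C=np.mgrid[0:420,0:560]
    u=cv2.undistortPoints(np.stack([C.ravel(),R.ravel()],-1)[:,None].astype(float),K,np.array([c["k1"],0,0,0.]))[:,0]
    W=(np.c_[u,np.ones(len(u))]*D.ravel()[:,None])@T[:3,:3].T+T[:3,3]
    uu=W[:,0]*np.cos(a)+W[:,1]*np.sin(a);v=-W[:,0]*np.sin(a)+W[:,1]*np.cos(a)
    m=(W[:,2]>.047)&(W[:,2]<.058)&(D.ravel()>0)&(uu<.62)&(uu>.4)&(v<.06)&(v>-.33)
    n,l,s,ce=cv2.connectedComponentsWithStats(m.reshape(420,560).astype(np.uint8))
    for i in range(1,n):
        if s[i,4]>15:
            k=(l==i).ravel();print(s[i],"u %.4f..%.4f v %.4f..%.4f z %.4f"%(*np.percentile(uu[k],[2,98]),*np.percentile(v[k],[1,99]),W[k,2].mean()))
    return p
E
python3 - <<'E'
from h import *
st();p=panels("top");cv2.imwrite("pics/t2.png",cv2.resize(p[80:300,180:460,::-1],None,fx=2.5,fy=2.5))
E
```

```text
t 6.5 u 0.4696 v -0.2406 z 0.1883 yaw(tool y)-90 10.75 z [ 0.002 -0.    -1.   ] Fu,v,z [0.1  0.8  0.43] w 0.0
[341 204  49  13 219] u 0.5610..0.5688 v -0.2882..-0.1975 z 0.0522
[282 211  49  13 219] u 0.5679..0.5756 v -0.1761..-0.0860 z 0.0523
[224 225  49  13 221] u 0.5615..0.5694 v -0.0640..0.0256 z 0.0521
[238 293  15  19  33] u 0.4224..0.4554 v -0.0006..0.0202 z 0.0538
```

View pics/t2.png

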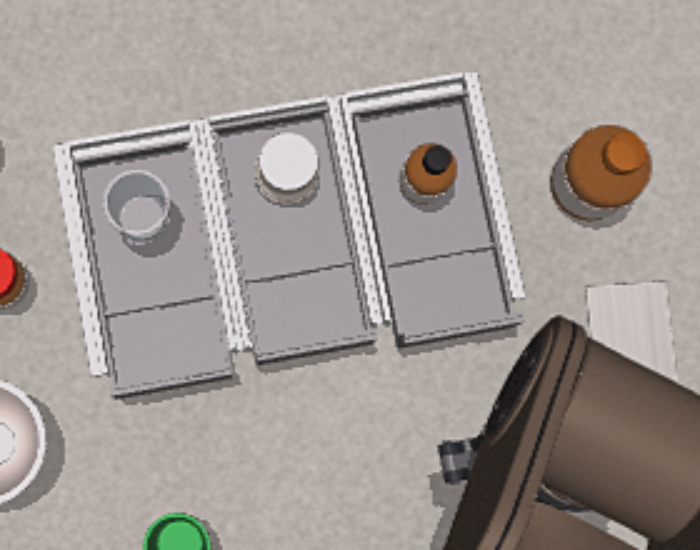

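The picture shows the tub's tray home (lip front u = 0.568) and the other two about 7 mm out. The arm is in front of the bottle's tray, so next I go over its lip and down behind it.

move_arm([
  {"grip":1,"slide":[-0.8,-0.05,0],"angular":[0,0,0]},
  {"grip":1,"slide":[-0.8,0,0],"angular":[0,0,0]},
  {"grip":1,"slide":[-0.8,0,0],"angular":[0,0,0]},
  {"grip":1,"slide":[-0.7,0,0],"angular":[0,0,0]},
  {"grip":1,"slide":[0,0,0],"angular":[0,0,0]},
])

```text
clock: 7.05
ee_pos: [0.6311, -0.1245, 0.1881]
tcp_rot: [-0.301, 3.124, -0.001]
contact_force: [-0.1, -0.3, 0.2]
width: -0.0002
finger_force: 0.0
```

```bash
python3 - <<'E'
from h import *
st();p,D=snapshot("scene");cv2.imwrite("pics/s3.png",cv2.resize(p[140:350,120:400,::-1],None,fx=2.8,fy=2.8))
E
```

```text
t 7.05 u 0.5964 v -0.2409 z 0.1881 yaw(tool y)-90 11.010000000000005 z [ 0.003 -0.    -1.   ] Fu,v,z [-0.13 -0.23  0.19] w -0.0
```

View pics/s3.png

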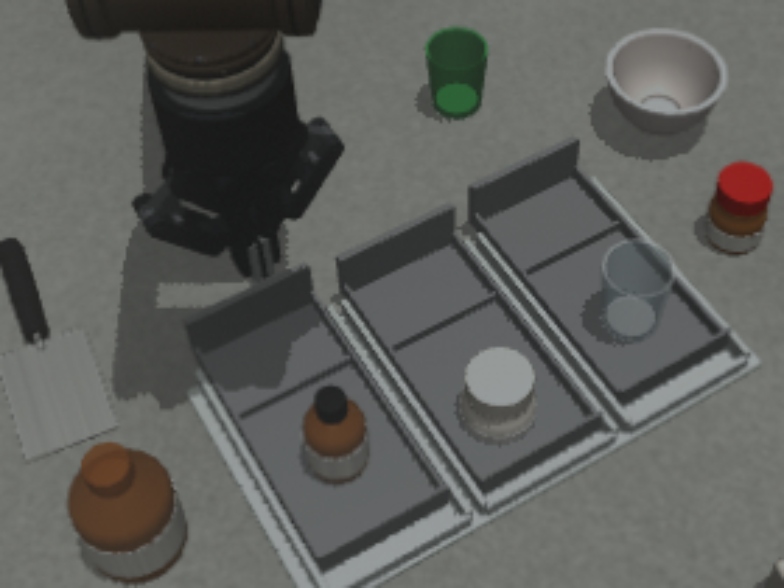

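The fingertip is above the space behind the bottle tray's lip: the parallax puts it over the tray, at u = 0.596 between the lip's rear face at 0.569 and the rib at 0.626. Now I lower it.

move_arm([
  {"grip":1,"slide":[0,0,0.6],"angular":[0,0,0]},
  {"grip":1,"slide":[0,0,0.5],"angular":[0,0,0]},
  {"grip":1,"slide":[0,0,0.5],"angular":[0,0,0]},
  {"grip":1,"slide":[0,0,0.4],"angular":[0,0,0]},
  {"grip":1,"slide":[0,0,0],"angular":[0,0,0]},
])

```text
clock: 7.6
ee_pos: [0.6257, -0.1256, 0.1048]
tcp_rot: [0.296, -3.122, -0.004]
contact_force: [0.0, 0.4, -0.2]
width: 0.0003
finger_force: 0.0
```

```bash
python3 -c "from h import *;st()"
```

```text
t 7.6 u 0.5909 v -0.2410 z 0.1048 yaw(tool y)-90 10.810000000000002 z [-0.006  0.002 -1.   ] Fu,v,z [ 0.11  0.43 -0.22] w 0.0
```

move_arm([
  {"grip":1,"slide":[0.15,0,0],"angular":[0,0,0]},
  {"grip":1,"slide":[0.15,0,0],"angular":[0,0,0]},
  {"grip":1,"slide":[0.2,0,0],"angular":[0,0,0]},
  {"grip":1,"slide":[0.25,0,0],"angular":[0,0,0]},
  {"grip":1,"slide":[0.25,0,0],"angular":[0,0,0]},
])

```text
clock: 8.1
ee_pos: [0.5888, -0.1346, 0.1094]
tcp_rot: [-0.295, 3.124, -0.002]
contact_force: [2.0, 1.5, 2.4]
width: -0.0002
finger_force: 1.4
```

```bash
python3 -c "from h import *;st()"
```

```text
t 8.1 u 0.5530 v -0.2430 z 0.1094 yaw(tool y)-90 10.780000000000001 z [ 0.003 -0.001 -1.   ] Fu,v,z [2.26 1.12 2.4 ] w -0.0
```

move_arm([
  {"grip":1,"slide":[0.25,0,0],"angular":[0,0,0]},
  {"grip":1,"slide":[0.25,0,0],"angular":[0,0,0]},
  {"grip":1,"slide":[0.25,0,0],"angular":[0,0,0]},
  {"grip":1,"slide":[0.25,0,0],"angular":[0,0,0]},
  {"grip":1,"slide":[0.25,0,0],"angular":[0,0,0]},
])

```text
clock: 8.6
ee_pos: [0.5387, -0.1439, 0.108]
tcp_rot: [-0.295, 3.127, -0.001]
contact_force: [3.0, -1.0, 2.6]
width: 0.0
finger_force: 1.4
```

```bash
python3 -c "from h import *;st()"
```

```text
t 8.6 u 0.5021 v -0.2427 z 0.1080 yaw(tool y)-90 10.790000000000006 z [ 0. -0. -1.] Fu,v,z [ 2.71 -1.55  2.61] w 0.0
```

move_arm([
  {"grip":1,"slide":[0.2,0,0],"angular":[0,0,0]},
  {"grip":1,"slide":[0.15,0,0],"angular":[0,0,0]},
  {"grip":1,"slide":[0.1,0,0],"angular":[0,0,0]},
  {"grip":1,"slide":[0.08,0,0],"angular":[0,0,0]},
  {"grip":1,"slide":[0,0,0],"angular":[0,0,0]},
])

```text
clock: 9.1
ee_pos: [0.5178, -0.1473, 0.1074]
tcp_rot: [0.295, -3.125, -0.002]
contact_force: [0.2, 1.2, 1.0]
width: -0.0003
finger_force: 0.2
```

```bash
python3 -c "from h import *;st()"
```

```text
t 9.1 u 0.4808 v -0.2421 z 0.1074 yaw(tool y)-90 10.790000000000006 z [-0.002  0.001 -1.   ] Fu,v,z [0.37 1.15 0.96] w -0.0
```

move_arm([
  {"grip":1,"slide":[0.06,0,0],"angular":[0,0,0]},
  {"grip":1,"slide":[0.06,0,0],"angular":[0,0,0]},
  {"grip":1,"slide":[0.06,0,0],"angular":[0,0,0]},
  {"grip":1,"slide":[0.04,0,0],"angular":[0,0,0]},
  {"grip":1,"slide":[0,0,0],"angular":[0,0,0]},
])

```text
clock: 9.6
ee_pos: [0.5121, -0.1483, 0.1076]
tcp_rot: [-0.291, 3.119, 0.0]
contact_force: [12.9, 4.5, -8.3]
width: 0.0001
finger_force: 6.5
```

```bash
python3 -c "from h import *;st()"
```

```text
t 9.6 u 0.4751 v -0.2420 z 0.1076 yaw(tool y)-90 10.650000000000006 z [ 0.009  0.001 -1.   ] Fu,v,z [13.56  2.02 -8.29] w 0.0
```

The force has risen to 13 N with no further travel, so the tray is at its stop. I'll unhook and lift.

move_arm([
  {"grip":1,"slide":[-0.3,0,0],"angular":[0,0,0]},
  {"grip":1,"slide":[-0.2,0,0],"angular":[0,0,0]},
  {"grip":1,"slide":[0,0,0],"angular":[0,0,0]},
  {"grip":1,"slide":[0,0,-0.6],"angular":[0,0,0]},
  {"grip":1,"slide":[0,0,-1],"angular":[0,0,0]},
])

```text
clock: 10.1
ee_pos: [0.5273, -0.1446, 0.1691]
tcp_rot: [0.295, -3.119, -0.007]
contact_force: [0.8, -0.4, 0.6]
width: 0.0004
finger_force: 0.0
```

move_arm([
  {"grip":1,"slide":[0,0,-1],"angular":[0,0,0]},
  {"grip":1,"slide":[0,0,-1],"angular":[0,0,0]},
  {"grip":1,"slide":[0,-1,-0.5],"angular":[0,0,0]},
  {"grip":1,"slide":[0,-1,0],"angular":[0,0,0]},
  {"grip":1,"slide":[0,-1,0],"angular":[0,0,0]},
])

```text
clock: 10.6
ee_pos: [0.5523, -0.2647, 0.2736]
tcp_rot: [-0.297, 3.127, -0.003]
contact_force: [0.3, 0.3, 0.7]
width: -0.0001
finger_force: 0.0
```

move_arm([
  {"grip":1,"slide":[0,-1,0],"angular":[0,0,0]},
  {"grip":1,"slide":[0,-1,0],"angular":[0,0,0]},
  {"grip":1,"slide":[0,0,0],"angular":[0,0,0]},
  {"grip":1,"slide":[0,0,0],"angular":[0,0,0]},
  {"grip":1,"slide":[0,0,0],"angular":[0,0,0]},
])

```text
clock: 11.1
ee_pos: [0.5667, -0.3409, 0.2715]
tcp_rot: [0.296, -3.126, -0.002]
contact_force: [-0.4, 0.6, -1.1]
width: -0.0001
finger_force: 0.0
```

```bash
python3 - <<'E'
from h import *
st();p=panels("top");cv2.imwrite("pics/t4.png",cv2.resize(p[80:300,180:460,::-1],None,fx=2.5,fy=2.5))
E
```

```text
t 11.1 u 0.4925 v -0.4414 z 0.2715 yaw(tool y)-90 10.819999999999993 z [-0.001  0.001 -1.   ] Fu,v,z [-0.28  0.67 -1.07] w -0.0
[352 193  18  19  50] u 0.5655..0.5995 v -0.2493..-0.2216 z 0.0530
[282 211  49  14 223] u 0.5679..0.5757 v -0.1761..-0.0853 z 0.0522
[224 225  49  14 225] u 0.5615..0.5694 v -0.0640..0.0262 z 0.0522
[352 258  49  14 216] u 0.4580..0.4659 v -0.2876..-0.1973 z 0.0524
[242 303  21   9  27] u 0.4209..0.4308 v -0.0207..0.0161 z 0.0541
```

View pics/t4.png

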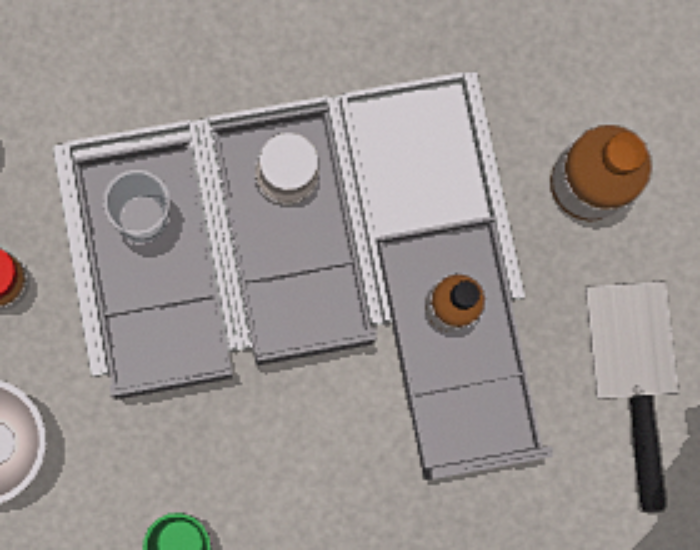

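The picture shows the bottle's tray out, with its lip front at u = 0.458, which is 110 mm from home. The tub's tray is home, the vessels are upright and the arm is clear.

```bash
python3 -c "from workcell import job_done;print(job_done())"
```

```text
the job is handed in; nothing more can be done
None
```

The job is handed in: in the last picture the tub's tray is fully home, the bottle's tray is out to its stop (110 mm), the beaker's tray and bystanders are where they were, and the arm is clear; no verdict came back.

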